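# Close the piping-nozzle case on the cookie-decorating bench

## Robot

A 7-joint arm with a two-finger parallel gripper is mounted at the origin on the work surface. World frame = base frame: x ahead of the robot, y to its left, z up, the work surface at z = 0. Lengths are in m, angles in rad, forces in N, time in s.
With the tool pointing down it reaches from about 0.425 to 1.025 m from the base axis. Payload 3.6 kg.
Tool frame: the origin (TCP) lies at the very end of the fingers, on their centre line; the grasp point (between the pads) lies 19 mm behind it; z points along the fingers, y is the line along which they close (so a half turn about z gives the same grasp; the last joint's range is limited). The gripper opens to 85 mm and grips with 20 to 120 N. Pads are 22 mm wide; open, the fingers measure 114 mm over their backs; the gripper's body (76 mm by 85 mm) begins 54 mm behind the grasp point. The pads swing forward as they close: fully open they stand 13 mm farther back than shut.
Start: joints at [1.224, 0.591, 0.048, 1.609, -0.033, 0.943, -0.034], TCP at [0.182, -0.702, 0.231] pointing down, gripper open.
Joint ranges: [-2.69, 2.69], [-0.47, 2.24], [-1.27, 1.36], [0.19, 2.51], [-1.53, 4.68], [0.08, 2.07], [-3.09, 3.09]. Speed limits (rad/s): [2.57, 2.57, 3.14, 3.14, 3.14, 3.14, 3.14].

## Interface

Orientations are given as [roll, pitch, yaw] about the fixed x, y, z axes, in that order (R = Rz(yaw) Ry(pitch) Rx(roll)).
In Python, from rig import get_obs, read_camera, sign_off gives the robot as it stands. The module is installed in compiled form; this text tells all that it offers.
- The arm moves only by the shell command python3 -m crank 'ROWS' [FORCE]. ROWS is JSON, a list that holds one entry, the list of rows, each a list of 5 numbers: the opening, from 0 (shut) to 1 (fully open), then the shift along the tool's x, y, z in mm, then the turn about the tool's z in rad. A call has 1 to 5 rows; each row is the pose to reach, as a shift and turn from the pose commanded when the call began, along the tool's axes at that moment; what a row does not reach only later rows make up. A row lasts 1/12 s, in which the tool goes at most 41.7 mm and 7.16 degrees, less where a joint would pass 70% of its speed; a pose out of reach is approached as far as the arm can. A call with a gripper value outside its range is refused whole. The fingers move at their own pace and stop on an object; FORCE is the grip in N (left out, the last holds). Time passes only in rows, so rows that repeat a pose let the fingers close. It gives the time, the measured TCP pose, the force, the opening and the grip force at its end, in the units of the state.
- get_obs(): the state, without advancing time (a new reading comes with each control period).
- read_camera(name): name is "side" or "top" or "wrist"; returns a dict with "pixels" (420x560x3 uint8, red, green, blue), "camera_matrix" (3x3 intrinsics, pixels), "R" (3x3) and "t" (3): a world point X has camera coordinates R X + t. Camera axes: x right, y down, z forward; pixel columns grow to the right and rows downward; lengths in m; the calibration is good to about 2 mm. The wrist camera is an equidistant fisheye: a pixel r from the principal point sees the ray r / f radians off the axis. A picture is of the moment at which its call begins. There is no depth.
- sign_off(): hands the job in; it is judged then, once.
The state is a dict: "time": time; "joints": joint angles; "joint_velocities": joint speeds; "joint_torque": joint torques, N m; "ee_pos": TCP position; "ee_rot": TCP orientation; "ft_force": force on the tool from outside, world axes, zero at the start; "ft_torque": the same for the moment, N m; "grip_width": finger opening in m; "grip_force": force on a finger pad.
Only numpy, scipy, OpenCV 4.12 (cv2) and the standard library are available. Lean on these libraries where they do the work, as an engineer would, in place of code of your own. Each camera call takes 0.05 s, during which the arm holds its last target. There are 200 camera calls.

## Task

Close the white piping-nozzle case with the wooden cover that fits it, the smaller of the two: tuck one long edge of the cover under the case's overhanging lip with the cover tilted, then level it down so that it lies flat and fully home inside the case, and let go. Leave the larger wooden cover and the decorated heart cookie where they lie.

Things in the scene. Friction and masses are not known exactly. Their poses are not given: they have to be found in the camera images.
- case: Fixed white case of steel nozzles, 152 (x) x 180 (y) x 60 mm. Origin: centre of underside, z up. Cavity 140 (x) x 168 (y), centred; the cover rests on a ledge all round it, 36 mm up. Lip: along the -x side (nearest the robot), free edge at x = -40 mm, underside 56, top 60 mm up. Other walls end 50 mm up. The mouth is only 110 mm along x: the cover enters tilted about 15 degrees, -x edge low.
- cover: The cover that fits: loose flat light-wood board, 120 (x) x 140 (y) x 8 mm thick, about 200 g. Along its middle stands a wooden grip bar 12 mm thick (x), 70 mm long (y), 40 mm high above the board. Symmetric: either 140 mm edge may go under the lip. Origin: centre of its underside; z up, bar on top. Seated it has 10 mm play either way along the case's x, 14 mm along y.
- big_cover: Bystander: cover of a larger case, same wood and same grip bar (12 x 70 x 40 mm, along y), but 160 mm (x) by 200 mm (y) by 8 mm; does not fit. Origin: centre of its underside. To be left alone.
- cookie: Bystander: heart-shaped cookie with white icing and blue edge, about 110 x 120 x 12 mm. Origin: at its underside, near its middle. To be left alone.
Mind the look-alikes: they are no part of the job. Leave any black or green look-alike of the cover alone.

How it is judged:
At the end, for the whole second after the job is handed in: The smaller cover lies released and at rest in the case: centre within 15 mm (case x) and 20 mm (case y) of the case's centre, underside 31 to 41 mm above the bench, level within 4 degrees, grip bar up, x axis within 17 degrees of the case's (either way round) (x of cover in the frame of case between -0.015 and 0.015 m and y of cover in the frame of case between -0.02 and 0.02 m and z of cover in the frame of case between 0.031 and 0.041 m and angle between cover's own z axis and vertical below 0.07 rad and angle between the x axis of cover and the x axis of case, either way round below 0.3 rad and linear speed of cover below 0.02 m/s and angular speed of cover below 0.1 rad/s); the robot touches nothing.
It fails at once if the larger cover is moved by more than 30 mm (distance of big_cover from where it was at the start of the episode above 0.03 m).
It fails at once if the cookie is moved by more than 30 mm (distance of cookie from where it was at the start of the episode above 0.03 m).
It also fails if it takes over 48 s, if anything falls off the work surface, if the arm or the gripper's body presses on something with over 40 N, if the wrist force passes 120 N, or if a joint passes its speed limit or range.

## Working session

There is one attempt and no reset: what is moved stays moved. The work goes in short steps, Python scripts to look and compute and a shell command to move; the robot and the scene stay as the last step left them, time stands still between calls to the robot, and variables do not carry over. Pictures are saved under pics/ and viewed, at most 10 in all, crops included, and the job is handed in when it is done.

```bash
mkdir -p pics; python3 - <<'E'
from rig import *
import cv2,numpy as np
o=get_obs();print(o['time'],o['ee_pos'],o['ee_rot'],o['grip_width'])
ims=[]
for n in("top","side"):
    c=read_camera(n);np.savez(f'{n}0.npz',**c);cv2.imwrite(f'pics/{n}0.png',c['pixels'][:,:,::-1])
    print(n,np.round(c['camera_matrix'],1).tolist(),np.round(-c['R'].T@c['t'],3),np.round(c['R'],3).tolist())
E
```

```text
0.0 [ 0.1818384 -0.7009671  0.2301424] [-3.13935565e+00  1.20472956e-04  2.53893607e-01] 0.08571027658298085
top [[390.5, 0.0, 277.6], [0.0, 390.5, 203.2], [0.0, 0.0, 1.0]] [ 0.354 -0.115  1.143] [[0.002, -1.0, 0.003], [-0.992, -0.003, -0.127], [0.127, -0.003, -0.992]]
side [[386.6, 0.0, 275.6], [0.0, 386.6, 211.6], [0.0, 0.0, 1.0]] [0.099 0.636 0.894] [[-0.875, -0.484, 0.003], [-0.341, 0.612, -0.714], [0.343, -0.625, -0.701]]
```

View pics/top0.png

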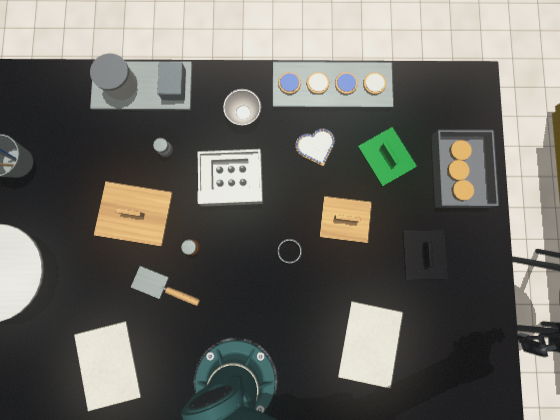

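View pics/side0.png

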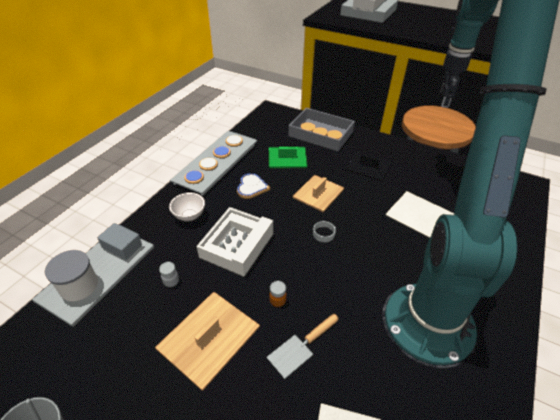

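The top view shows the small cover at about (346,220), with its bar running along the image x axis (world y). The case is at (230,177), the big cover at (133,213), the cookie at (317,147), and the gripper at about (530,300). Next I measure the cover and case.

```bash
cat > h.py <<'E'
import numpy as np,cv2
def ray(c,uv,z):
    d=c['R'].T@np.linalg.inv(c['camera_matrix'])@np.array([uv[0],uv[1],1.]);o=-c['R'].T@c['t']
    return o+d*(z-o[2])/d[2]
def rect(c,mask,box,z,seed=None):
    m=np.zeros_like(mask);x0,y0,x1,y1=box;m[y0:y1,x0:x1]=mask[y0:y1,x0:x1]
    cs,_=cv2.findContours(m,cv2.RETR_EXTERNAL,cv2.CHAIN_APPROX_NONE)
    k=max(cs,key=cv2.contourArea)[:,0,:]
    P=np.array([ray(c,p,z)[:2] for p in k],np.float32)*1000
    return cv2.minAreaRect(P)
E
python3 - <<'E'
from h import *
c=dict(np.load('top0.npz'));im=c['pixels'];hsv=cv2.cvtColor(im,cv2.COLOR_RGB2HSV)
wood=((hsv[...,1]>60)&(hsv[...,2]>60)&(hsv[...,0]<30)).astype('u1')*255
white=((hsv[...,1]<50)&(hsv[...,2]>120)).astype('u1')*255
print('cover',rect(c,wood,(310,185,385,250),.008))
print('case50',rect(c,white,(188,140,270,212),.055))
print('case corners px',[np.round(ray(c,p,.055)[:2],3) for p in [(197,151),(261,150),(262,202),(199,205)]])
b=((hsv[...,2]<130)).astype('u1')*255
print('bar ends',ray(c,(334,218),.048),ray(c,(360,219),.048))
big=cv2.resize(im[130:260,180:390],None,fx=3.6,fy=3.6,interpolation=cv2.INTER_CUBIC);cv2.imwrite('pics/crop0.png',big[:,:,::-1])
E
```

```text
cover ((454.36358642578125, -316.70306396484375), (143.54978942871094, 123.79878997802734), 83.03359985351562)
case50 ((571.5779418945312, 19.819488525390625), (153.6175079345703, 182.79104614257812), 2.2605369091033936)
case corners px [array([0.643, 0.113]), array([ 0.647, -0.07 ]), array([ 0.497, -0.074]), array([0.488, 0.102])]
bar ends [ 0.453      -0.27702324  0.048     ] [ 0.45037572 -0.35021572  0.048     ]
```

View pics/crop0.png

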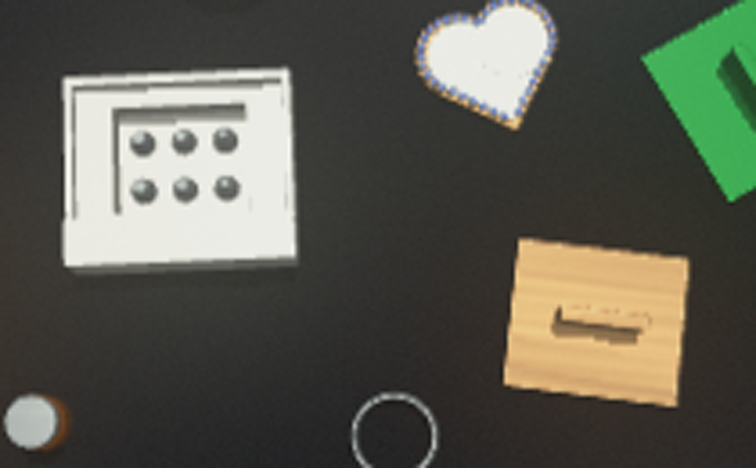

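Close-up: the cover is rotated about -7° and the case about +2.3°. The case lip is on the near side (bottom of the crop). Moving above the cover.

```bash
python3 -m crank '[[[1,30,-25,0,0],[1,60,-50,0,0],[1,90,-75,0,0],[1,120,-100,0,0],[1,150,-126,0,0]]]'
python3 -m crank '[[[1,30,-25,0,0],[1,60,-50,0,0],[1,90,-75,10,0],[1,120,-100,20,0],[1,150,-126,30,0]]]'
python3 -m crank '[[[1,20,-17,10,0.1],[1,40,-35,20,0.2],[1,60,-52,30,0.3],[1,60,-52,40,0.376],[1,60,-52,40,0.376]]]'
python3 - <<'E'
from rig import *
import cv2,numpy as np
o=get_obs();print(o['time'],o['ee_pos'],o['ee_rot'])
for n in("top","wrist"):
    c=read_camera(n);np.savez(f'{n}1.npz',**c);cv2.imwrite(f'pics/{n}1.png',c['pixels'][:,:,::-1])
E
```

```text
time: 0.52
ee_pos: [0.2962, -0.5404, 0.2308]
ee_rot: [-3.141, 0.0, 0.253]
ft_force: [-0.1, -0.2, -0.3]
grip_width: 0.0856
grip_force: 0.0
time: 0.93
ee_pos: [0.4099, -0.381, 0.201]
ee_rot: [3.141, -0.0, 0.253]
ft_force: [0.3, -0.0, -0.1]
grip_width: 0.0853
grip_force: 0.0
time: 1.35
ee_pos: [0.4543, -0.3139, 0.1593]
ee_rot: [-3.139, 0.004, -0.118]
ft_force: [-0.5, -1.2, 0.1]
grip_width: 0.0851
grip_force: 0.0
1.35 [ 0.45433675 -0.31392805  0.15928659] [-3.13935116  0.00381519 -0.11849452]
```

View pics/wrist1.png

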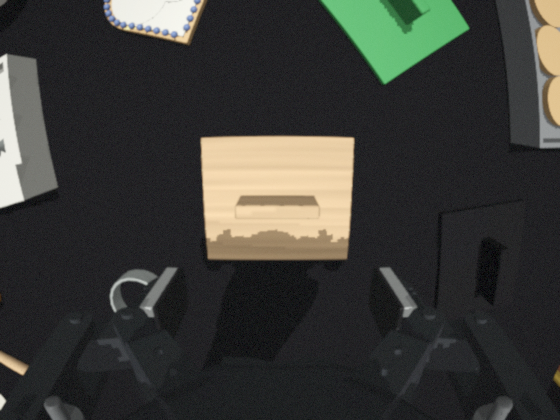

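The wrist view shows the cover's board corners at about (202,138), (354,137), (347,260) and (208,261). The bar spans columns 236–320 at rows 196–218. Both fingers straddle it symmetrically.

```bash
cat >> h.py <<'E'
def fray(c,uv,z):
    K=c['camera_matrix'];x=(uv[0]-K[0,2])/K[0,0];y=(uv[1]-K[1,2])/K[1,1];r=np.hypot(x,y)
    d=c['R'].T@np.array([x/r*np.sin(r),y/r*np.sin(r),np.cos(r)]);o=-c['R'].T@c['t']
    return o+d*(z-o[2])/d[2]
E
python3 - <<'E'
from h import *
from rig import get_obs
c=dict(np.load('wrist1.npz'));print(-c['R'].T@c['t'],c['R'].T[:,2])
P=np.array([fray(c,p,.008)[:2] for p in [(202,138),(354,137),(347,260),(208,261)]])*1000
print(P,P.mean(0)); d=(P[0]+P[3]-P[1]-P[2]);print('yaw',np.arctan2(-d[0],d[1]), np.linalg.norm(P[0]-P[1]),np.linalg.norm(P[1]-P[2]))
for z in(.008,.048):print(z,[np.round(fray(c,p,z)[:2]*1000,1) for p in[(240,196),(317,196),(236,206),(320,206),(236,218),(320,218)]])
E
```

```text
[ 0.52380528 -0.32485973  0.30296703] [-0.28192656  0.03408643 -0.95883029]
[[ 518.93916866 -254.11012658]
 [ 503.42683987 -392.38434208]
 [ 382.58863066 -378.021176  ]
 [ 398.00212819 -238.60828539]] [ 450.73919185 -315.78098251]
yaw -0.11091228154523743 139.14162216303635 121.68883821415717
0.008 [array([ 460.3, -281.4]), array([ 451.8, -352.9]), array([ 451.2, -276.2]), array([ 441.8, -354.9]), array([ 439.5, -274.4]), array([ 430.1, -353.9])]
0.048 [array([ 468.9, -287.3]), array([ 461.6, -349.1]), array([ 461. , -282.8]), array([ 453. , -350.8]), array([ 450.9, -281.3]), array([ 442.8, -350. ])]
```

```bash
python3 -m crank '[[[1,-2,2.4,40,0],[1,-2,2.4,80,0],[1,-2,2.4,115,0],[1,-2,2.4,140,0],[1,-2,2.4,147,0]]]' 40
python3 -m crank '[[[0.5,0,0,0,0],[0.5,0,0,0,0],[0.5,0,0,0,0],[0.5,0,0,0,0],[0.5,0,0,0,0]]]' 40
```

```text
time: 1.87
ee_pos: [0.4492, -0.3198, 0.0114]
ee_rot: [-3.14, 0.005, -0.123]
ft_force: [-0.5, 0.2, 0.6]
grip_width: 0.0854
grip_force: 0.0
time: 2.28
ee_pos: [0.4528, -0.3201, 0.0158]
ee_rot: [3.14, -0.003, -0.122]
ft_force: [1.0, 0.5, -1.9]
grip_width: 0.0693
grip_force: 47.0
```

```bash
python3 -m crank '[[[0.5,0,0,-15,0],[0.5,0,0,-40,0],[0.5,0,0,-70,0],[0.5,0,0,-90,0],[0.5,0,0,-100,0]]]' 40
python3 -m crank '[[[0.5,5,-15,0,0],[0.5,12,-40,0,0],[0.5,20,-68,0,0],[0.5,28,-96,0,0],[0.5,35,-124,0,0]]]' 40
python3 -m crank '[[[0.5,8,-28,0,0],[0.5,16,-56,0,0],[0.5,24,-84,0,0],[0.5,32,-112,0,0],[0.5,40,-140,0,0]]]' 40
python3 -m crank '[[[0.5,7,-25,0,-0.05],[0.5,14,-50,0,-0.1],[0.5,20,-72,0,-0.162],[0.5,26,-92,0,-0.162],[0.5,26,-92,0,-0.162]]]' 40
python3 - <<'E'
from rig import *
import cv2,numpy as np
o=get_obs();print(o['time'],o['ee_pos'],o['ee_rot'])
I=[]
for n in("side","wrist","top"):
    c=read_camera(n);np.savez(f'{n}2.npz',**c);I.append(c['pixels'])
a=cv2.resize(I[0][120:330,150:350],(400,420));b=cv2.resize(I[2][120:260,150:320],(510,420))
cv2.imwrite('pics/w2.png',I[1][:,:,::-1]);cv2.imwrite('pics/s2.png',cv2.resize(np.hstack([a,b]),(800,370))[:,:,::-1])
E
```

```text
time: 2.7
ee_pos: [0.4533, -0.3203, 0.1177]
ee_rot: [3.139, -0.005, -0.122]
ft_force: [0.9, -0.4, -1.1]
grip_width: 0.0694
grip_force: 47.2
time: 3.12
ee_pos: [0.5021, -0.1993, 0.1144]
ee_rot: [3.142, -0.0, -0.123]
ft_force: [0.2, -0.1, -0.9]
grip_width: 0.0692
grip_force: 47.2
time: 3.53
ee_pos: [0.5586, -0.0649, 0.1142]
ee_rot: [3.142, 0.0, -0.122]
ft_force: [0.3, 0.1, -1.7]
grip_width: 0.069
grip_force: 47.2
time: 3.95
ee_pos: [0.5978, 0.0284, 0.1143]
ee_rot: [-3.138, -0.003, 0.048]
ft_force: [0.8, 1.2, -2.0]
grip_width: 0.0689
grip_force: 47.1
3.95 [0.59776607 0.02839354 0.11430738] [-3.13783032e+00 -2.95110776e-03  4.83616728e-02]
```

View pics/w2.png

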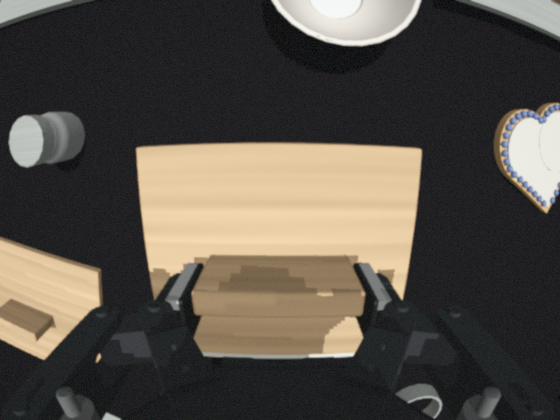

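View pics/s2.png

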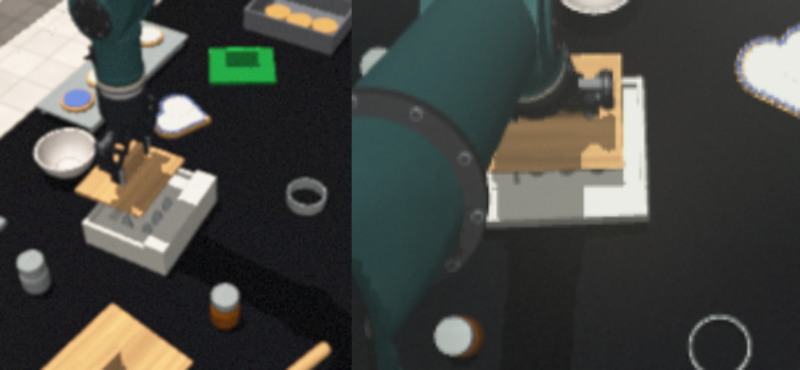

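The wrist view shows the held board's far edge from (136,148) to (422,150), with the bar between the pads. The side view shows the board above the case. Next I compute its tilt and position.

```bash
python3 - <<'E'
from h import *
from scipy.optimize import brentq
c=dict(np.load('wrist2.npz'))
def lvl(p,q,L):
    z=brentq(lambda z:np.linalg.norm(fray(c,p,z)-fray(c,q,z))-L,-.05,.2);return z,fray(c,p,z),fray(c,q,z)
print('far edge',lvl((136,148),(422,150),.14))
print('bar top far edge',lvl((200,256),(358,256),.07)); print('bar top near edge',lvl((193,293),(364,293),.07))
# side view: board far -y edge etc.
s=dict(np.load('side2.npz'))
for p in[(189,268),(200,120)]:pass
E
```

```text
far edge (0.10747996581561559, array([0.6540797 , 0.09715789, 0.10747997]), array([ 0.65962338, -0.04273231,  0.10747997]))
bar top far edge (0.12739183937494958, array([0.60847632, 0.06009247, 0.12739184]), array([ 0.61172246, -0.00983223,  0.12739184]))
bar top near edge (0.14371940790768553, array([0.59887045, 0.05987708, 0.14371941]), array([ 0.60212934, -0.01004702,  0.14371941]))
```

```bash
python3 -m crank '[[[0.5,0,4,10,0],[0.5,0,4,25,0],[0.5,0,4,38,0],[0.5,0,4,44,0],[0.5,0,4,44,0]]]' 25
python3 -m crank '[[[0.5,0,0,2,0],[0.5,0,0,4,0],[0.5,0,0,6,0],[0.5,0,0,8,0],[0.5,0,0,8,0]]]' 25
python3 -m crank '[[[0.5,0,0,1,0],[0.5,0,0,2,0],[0.5,0,0,3,0],[0.5,0,0,3,0],[0.5,0,0,3,0]]]' 25
python3 - <<'E'
from rig import *
import cv2,numpy as np
I=[]
for n in("side","wrist"):
    c=read_camera(n);np.savez(f'{n}3.npz',**c);I.append(c['pixels'])
a=cv2.resize(I[0][180:300,170:300],(390,360),interpolation=cv2.INTER_CUBIC)
cv2.imwrite('pics/s3.png',np.hstack([a,cv2.resize(I[1][90:],(400,360))[:, :]])[:,:,::-1])
E
```

```text
time: 4.52
ee_pos: [0.5938, 0.0166, 0.0681]
ee_rot: [3.141, 0.005, 0.038]
ft_force: [0.1, -0.0, -2.3]
grip_width: 0.0692
grip_force: 47.1
time: 4.93
ee_pos: [0.5955, 0.0177, 0.0635]
ee_rot: [-3.141, 0.0, 0.04]
ft_force: [-1.9, -1.4, 5.6]
grip_width: 0.0695
grip_force: 48.3
time: 5.35
ee_pos: [0.5941, 0.0176, 0.0613]
ee_rot: [-3.141, 0.002, 0.039]
ft_force: [-6.6, -0.4, 14.2]
grip_width: 0.0692
grip_force: 49.7
```

View pics/s3.png

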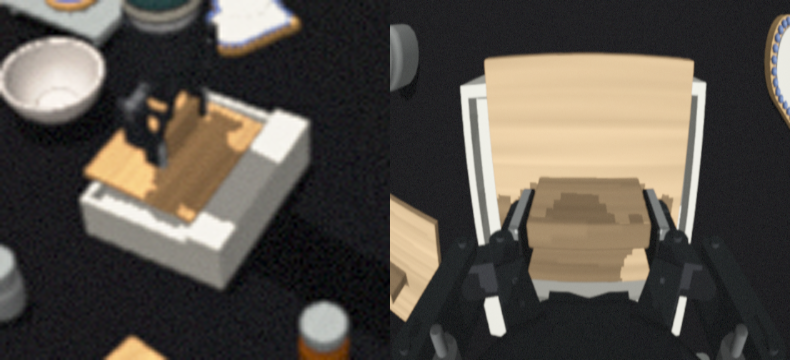

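The board now touches the far wall, with Fz around 14 N. Its far corners are at about (133,143) and (424,145) in the wrist image. Next I check the tilt from the far-edge height.

```bash
cat >> h.py <<'E'
from scipy.optimize import brentq
def lvl(c,p,q,L):
    z=brentq(lambda z:np.linalg.norm(fray(c,p,z)-fray(c,q,z))-L,-.05,.2);return np.round(1000*np.array([fray(c,p,z),fray(c,q,z)]),1).tolist()
def far(c):
    h=cv2.cvtColor(c['pixels'],cv2.COLOR_RGB2HSV);w=((h[...,1]>50)&(h[...,2]>80)&(h[...,0]<30)).astype('u1')
    n,l,s,_=cv2.connectedComponentsWithStats(w[:260]);i=l[200,280];m=l==i
    ys,xs=np.nonzero(m);out=[]
    for a in(-1,1):
        k=np.argmax(a*xs*1.0-1.5*ys) ;out.append((int(xs[k]),int(ys[k])))
    return out
E
python3 - <<'E'
from h import *
for i in(2,3):
    c=dict(np.load(f'wrist{i}.npz'));e=far(c);print(e,lvl(c,*e,.14))
E
```

```text
[(136, 147), (420, 148)] [[654.5, 97.8, 106.2], [660.4, -42.1, 106.2]]
[(132, 144), (424, 145)] [[654.4, 89.7, 57.6], [659.5, -50.2, 57.6]]
```

The board is tilted about 4° with its near edge low. I estimate the near edge's top at about 49 mm, below the 56 mm lip underside. I push down a little more, then slide it under the lip.

```bash
python3 -m crank '[[[0.5,0,0,1,0],[0.5,0,0,2,0],[0.5,-4,0,2,0],[0.5,-8,0,2,0],[0.5,-8,0,2,0]]]' 25
python3 -m crank '[[[0.5,-3,0,0,0],[0.5,-6,0,0,0],[0.5,-9,0,0,0],[0.5,-12,0,0,0],[0.5,-12,0,0,0]]]' 25
python3 - <<'E'
from h import *
from rig import *
c=read_camera('wrist');e=far(c);print(e,lvl(c,*e,.14)); o=get_obs();print(o['ee_pos'],o['ft_force'])
E
```

```text
time: 5.87
ee_pos: [0.5886, 0.0176, 0.0584]
ee_rot: [-3.141, -0.003, 0.04]
ft_force: [-1.4, -0.2, 6.3]
grip_width: 0.0691
grip_force: 49.2
time: 6.28
ee_pos: [0.5739, 0.017, 0.0569]
ee_rot: [-3.142, 0.003, 0.04]
ft_force: [-0.8, 0.3, -1.5]
grip_width: 0.0692
grip_force: 48.4
[(132, 143), (426, 145)] [[634.7, 88.5, 54.2], [639.5, -51.5, 54.2]]
[0.57321105 0.0168847  0.05650277] [-0.43075668  0.19245562 -2.38118545]
```

The far edge is now inside the far wall and the near edge is under the lip. Lowering and levelling the board onto the ledge.

```bash
python3 -m crank '[[[0.5,-2,0,2,0],[0.5,-5,0,4,0],[0.5,-5,0,6,0],[0.5,-5,0,8,0],[0.5,-5,0,8,0]]]' 25
python3 - <<'E'
from h import *
from rig import *
c=read_camera('wrist');e=far(c);print(e,lvl(c,*e,.14)); o=get_obs();print(o['ee_pos'],o['ft_force'])
E
```

```text
time: 6.75
ee_pos: [0.5753, 0.0169, 0.0509]
ee_rot: [-3.142, -0.009, 0.04]
ft_force: [5.3, 0.4, 9.5]
grip_width: 0.0692
grip_force: 50.1
[(136, 147), (421, 149)] [[633.8, 88.6, 44.0], [638.4, -51.3, 44.0]]
[0.57524087 0.01692409 0.05093604] [ 5.12505235 -1.03858836  8.81261681]
```

The far edge's top is at 44 mm (36 + 8), so the board is seated flat on the ledge. Releasing and withdrawing upwards.

```bash
python3 -m crank '[[[0.5,4,0,-2,0],[1,4,0,-2,0],[1,4,0,-2,0],[1,4,0,-2,0],[1,4,0,-2,0]]]' 25
python3 -m crank '[[[1,0,0,0,0],[1,0,0,-10,0],[1,0,0,-30,0],[1,0,0,-60,0],[1,0,0,-95,0]]]' 25
python3 -m crank '[[[1,0,30,-30,0],[1,0,60,-50,0],[1,0,100,-50,0],[1,0,140,-50,0],[1,0,180,-50,0]]]'
python3 -m crank '[[[1,0,40,0,0],[1,0,80,0,0],[1,0,80,0,0],[1,0,80,0,0],[1,0,80,0,0]]]'
python3 - <<'E'
from h import *
from rig import *
I=[]
for n in("side","top"):
    c=read_camera(n);I.append(cv2.resize(c['pixels'][120:300,140:320],(400,400),interpolation=cv2.INTER_CUBIC))
hsv=cv2.cvtColor(c['pixels'],cv2.COLOR_RGB2HSV)
wood=((hsv[...,1]>60)&(hsv[...,2]>60)&(hsv[...,0]<30)).astype('u1')*255
print(rect(c,wood,(190,140,275,212),.044)); print(get_obs()['ft_force'])
cv2.imwrite('pics/end.png',np.hstack(I)[:,:,::-1])
E
```

```text
time: 7.22
ee_pos: [0.5734, 0.0168, 0.0507]
ee_rot: [3.141, 0.002, 0.04]
ft_force: [-0.4, 0.6, -0.4]
grip_width: 0.0854
grip_force: 0.0
time: 7.63
ee_pos: [0.5731, 0.0169, 0.1464]
ee_rot: [3.141, 0.004, 0.04]
ft_force: [0.3, 0.1, -0.5]
grip_width: 0.0856
grip_force: 0.0
time: 8.05
ee_pos: [0.5819, -0.1643, 0.198]
ee_rot: [3.141, -0.002, 0.041]
ft_force: [0.3, -0.6, -0.1]
grip_width: 0.0854
grip_force: 0.0
time: 8.47
ee_pos: [0.5847, -0.2426, 0.1966]
ee_rot: [-3.141, 0.0, 0.039]
ft_force: [-1.0, 0.2, -0.0]
grip_width: 0.0855
grip_force: 0.0
((587.580078125, 15.516853332519531), (107.12604522705078, 137.97003173828125), 1.4550321102142334)
[ 0.69894394  0.18354451 -0.07610021]
```

View pics/end.png

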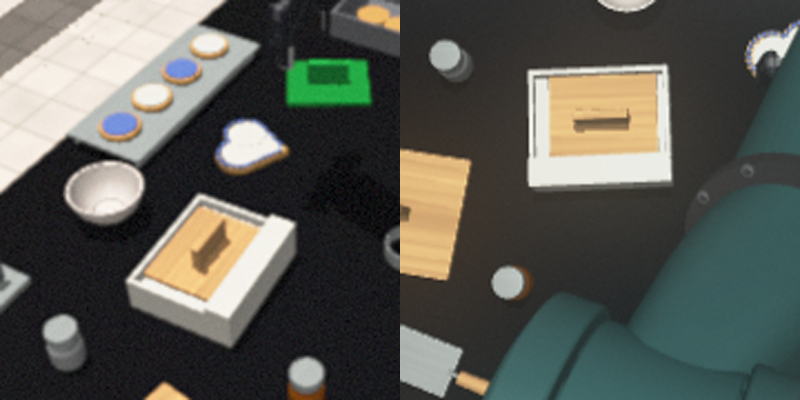

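The side and top views show the cover flat inside the case, with its near edge under the lip and the bar up. Its centre is about 5–10 mm from the case's along x and 5 mm along y. The gripper is well clear.

```bash
python3 -c "from rig import *;print(sign_off())"
```

```text
the job is handed in; nothing more can be done
None
```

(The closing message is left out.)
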